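Offer the lid's hinge knuckle up to the box and hold it for the pin

ROBOT

A 6-joint arm with a two-finger parallel gripper is mounted at the origin on the work surface. World frame = base frame: x ahead of the robot, y to its left, z up, the work surface at z = 0. Lengths are in m, angles in degrees, forces in N, time in s.
With the tool pointing down it reaches from about 0.4 to 0.825 m from the base axis. Payload 7 kg.
Tool frame: the origin (TCP) lies midway between the tips of the shut fingers; the grasp point (between the pads) lies 19 mm behind it; z points along the fingers, y is the line along which they close (so a half turn about z gives the same grasp; the last joint's range is limited). The gripper opens to 88 mm and grips with 3 to 60 N. Pads are 19 mm wide; open, the fingers measure 130 mm over their backs; the gripper's body (78 mm by 193 mm) begins 47 mm behind the grasp point.
Start: joints at [-60.441, 20.546, 0.682, 0, -70.136, -16.507], TCP at [0.152, -0.658, 0.227] pointing down, gripper open.
Joint ranges: [-176.03, 176.03], [-82.01, 121.73], [-58.28, 71.71], [-173.87, 95.51], [-174.79, -0.11], [-173.66, 173.66]. Speed limits (degrees/s): [136.94, 136.94, 172.46, 180, 180, 180].

INTERFACE

Orientations are given as [roll, pitch, yaw] about the fixed x, y, z axes, in that order (R = Rz(yaw) Ry(pitch) Rx(roll)).
In Python, from plant import ctrl gives the robot as it stands. The module is installed in compiled form; this text tells all that it offers.
- The arm moves only by the tool send_rows, never from a script. Its argument "plan" is a list that holds one entry, the list of rows, each a list of 6 numbers: the shift along the tool's x, y, z in cm, then the turn, a rotation vector about the tool's x, y, z in degrees. A call has 1 to 8 rows; each row is the pose to reach, as a shift and turn from the pose commanded when the call began, along the tool's axes at that moment; what a row does not reach only later rows make up. A row lasts 1/12 s, in which the tool goes at most 41.7 mm and 7.16 degrees, less where a joint would pass 70% of its speed; a pose out of reach is approached as far as the arm can. A call with a gripper value outside its range is refused whole. "fingers" is the opening, from 0 (shut) to 1 (fully open), set as the call begins (left out, the last holds). The fingers move at their own pace and stop on an object; the grip force is fixed at half the most. Time passes only in rows, so rows that repeat a pose let the fingers close. It gives the time, the measured TCP pose, the force, the opening and the grip force at its end, in the units of the state.
- ctrl.get_obs(): the state, without advancing time (a new reading comes with each control period).
- ctrl.snapshot(name): name is "scene" or "top" or "wrist"; returns a dict with "img" (480x640x3 uint8, red, green, blue), "K" (3x3 intrinsics, pixels), "pose" (4x4, takes a point from camera to world coordinates). Camera axes: x right, y down, z forward; pixel columns grow to the right and rows downward; lengths in m; the calibration is good to about 2 mm. A picture is of the moment at which its call begins. There is no depth.
- ctrl.close_job(): hands the job in; it is judged then, once.
The state is a dict: "clock": time; "joint_pos": joint angles; "qvel": joint speeds; "tau": joint torques, N m; "tool_pos": TCP position; "orientation": TCP orientation; "force": force on the tool from outside, world axes, zero at the start; "moment": the same for the moment, N m; "opening": finger opening in m; "gripper_force": force on a finger pad.
Only numpy, scipy, OpenCV 4.12 (cv2) and the standard library are available. Lean on these libraries where they do the work, as an engineer would, in place of code of your own. Each camera call takes 0.05 s, during which the arm holds its last target. There are 200 camera calls.

TASK

The lid of the little wooden battery box has come off its hinge: take the lid from its grey stand, hold it upright over the back of the box, and bring the lid's brass knuckle down between the two brass knuckles on the box so that all three holes line up in one straight bore for the pin. Finish while still holding it there, steady and in the gripper alone, not resting on or pressed against the box, so that someone else can slide the pin in. Do not knock the box hard, and leave the other things on the cabinet top where they are.

Things in the scene. Friction and masses are not known exactly. Their poses are not given: they have to be found in the camera images.
- lid: loose wooden lid with hinge leaf, 0.10 to 0.21 kg, standing upright in the stand. Origin: middle of the bore of its brass knuckle, at the lid's bottom. Axes: y along the bore (the lid's long way), z up the panel, x through its thickness. Knuckle: tube along y, 28 mm long, 20 mm outside, bore 11 mm, joined to the panel by a 6 mm thick, 28 mm long neck. Both faces are alike: either may face the box.
- lid_edge (a point): middle of the lid's top edge, 95 mm above its bore; axes as the lid's. The wooden panel is 10 mm thick (x), 140 mm long (y) and reaches from 15 to 95 mm above the bore (z). A thin brass plate lies on each face up to 40 mm above the bore; above that the wood is bare and flat and may be pinched from above.
- stand: fixed grey stand, 90 x 170 mm, 60 mm high; origin at the centre of its underside, y along the lid. Each end of the lid's lower edge stands 39 mm above the surface in a notched block, notches 13 mm wide and 21 mm deep, so the lid comes out straight up: lifted 25 mm it is clear. In the stand its bore is 24 mm above the surface.
- box: open wooden box, fixed, 80 mm (x) by 140 mm (y), 70 mm high, origin at the centre of its underside. Its back (+x face) carries the fixed hinge leaf with two brass knuckles (20 mm outside, bore 11 mm, each 22 mm long) on one axis along y, 56 mm behind the origin and 76 mm above the surface.
- hinge_gap (a point): point on the box's hinge axis midway between its two knuckles; axes as the box's (y along the bore, x away from its back, z up). The gap is 36 mm long, so the lid's knuckle has 4 mm to spare at each end, 4 mm to the plate on the box's back, nothing below it. Bores in line, the lid's lower edge is 5 mm above the tops of the box's knuckles. The pin is 5 mm thick.
- tray: low teal silicone tray, 110 x 150 x 16 mm, fixed; origin at the centre of its underside; leave alone
- battery1: AA battery, 14.4 x 50 mm, lying in the tray; origin on its underside at mid length; leave alone
- battery2: second AA battery, as the first; leave alone
- pin: brass hinge pin, 5 x 100 mm, lying in the tray; origin on its underside at mid length; leave alone
- caddy: aluminium cylinder caddy, 84 mm across and 150 mm high, with a white and a black remote standing in it up to 215 mm; origin at the centre of its underside; leave alone
- elephant: grey-blue ceramic elephant, about 140 x 60 x 95 mm; origin on its underside; leave alone
- mug: blue mug, 80 mm across, 95 mm high, handle at its +y; origin at the centre of its underside; leave alone

How it is judged (in metres and radians):
On the way:
1. the lid is held in the fingers, drawn up clear of its stand (contact force between lid and the fingers above 2 N and contact force between lid and stand below 0.1 N and z of lid in the frame of stand above 0.05 m), for 0.2 s.
At the end, for the whole second after the job is handed in: Lid in the fingers (over 2 N), upright within 0.15 rad, at rest; its bore within 3.5 mm of the box's hinge axis across (x) and in height (z), within 4 mm of mid-gap along it, parallel within 0.06 rad; the box bears under 0.8 N of it, the stand none (contact force between lid and the fingers above 2 N and contact force between lid and box below 0.8 N and contact force between lid and stand below 0.1 N and x of lid in the frame of hinge_gap between -0.0035 and 0.0035 m and y of lid in the frame of hinge_gap between -0.004 and 0.004 m and z of lid in the frame of hinge_gap between -0.0035 and 0.0035 m and angle between the y axis of lid and the y axis of hinge_gap, either way round below 0.06 rad and angle between lid's own z axis and vertical below 0.15 rad and linear speed of lid below 0.02 m/s and angular speed of lid below 0.2 rad/s); the arm keeps its last pose, push and grip.
It fails at once if the lid strikes or forces the box with more than 12 N (contact force between lid and box above 12 N).
It fails at once if the arm or fingers knock the box with more than 12 N (contact force between any of the arm, the fingers and box above 12 N).
It fails at once if a bystander is shifted by more than 30 mm (distance of any of tray, battery1, battery2, pin, caddy, elephant, mug from where it was at the start of the episode above 0.03 m).
It also fails if it takes over 45 s, if anything falls off the work surface, if the arm or the gripper's body presses on something with over 40 N, if the wrist force passes 120 N, or if a joint passes its speed limit or range.

## Working session

There is one attempt and no reset: what is moved stays moved. The work goes in short steps, Python scripts to look and compute and a tool call to move; the robot and the scene stay as the last step left them, time stands still between calls to the robot, and variables do not carry over. Pictures are saved under pics/ and viewed, at most 10 in all, crops included, and the job is handed in when it is done.

Besides the shell and the picture viewer there is one more tool, called after ">>>" by a JSON object that holds its "op" and its "data". send_rows: Moves the arm, as the interface text tells. Its arguments: {"type":"object","properties":{"plan":{"type":"array","items":{"type":"array","items":{"type":"array","items":{"type":"number"}}}},"fingers":{"type":"number"}},"required":["plan"]}

```bash
mkdir -p pics; cat > h.py <<'E'
import numpy as np, cv2, json
from plant import ctrl
from scipy.spatial.transform import Rotation as R
def snap(cam,name):
    s=ctrl.snapshot(cam); cv2.imwrite(f'pics/{name}.png',s['img'][:,:,::-1]); np.savez(f'pics/{name}.npz',K=s['K'],pose=s['pose']); return s
def load(name):
    d=np.load(f'pics/{name}.npz'); return d['K'],d['pose']
def ray(name,uv):
    K,T=load(name); d=T[:3,:3]@np.linalg.solve(K,[uv[0],uv[1],1]); return T[:3,3],d/np.linalg.norm(d)
def atz(name,uv,z):
    o,d=ray(name,uv); return o+d*(z-o[2])/d[2]
def tri(obs):
    A=np.zeros((3,3));b=np.zeros(3);rs=[ray(n,uv) for n,uv in obs]
    for o,d in rs: P=np.eye(3)-np.outer(d,d);A+=P;b+=P@o
    p=np.linalg.solve(A,b); return p,[np.linalg.norm((np.eye(3)-np.outer(d,d))@(p-o))*1000 for o,d in rs]
def proj(name,p):
    K,T=load(name); c=K@(T[:3,:3].T@(np.array(p)-T[:3,3])); return c[:2]/c[2]
def crop(name,u0,v0,w,h,s):
    im=cv2.imread(f'pics/{name}.png')[v0:v0+h,u0:u0+w]; return cv2.resize(im,None,fx=s,fy=s,interpolation=cv2.INTER_CUBIC)
E
python3 - <<'E'
from h import *
np.set_printoptions(precision=4,suppress=True)
for c in ['scene','top','wrist']:
    s=snap(c,c+'0'); print(c,s['pose'].tolist(),s['K'][0,0])
a=cv2.imread('pics/scene0.png');b=cv2.imread('pics/top0.png')
print(ctrl.get_obs())
E
```

```text
scene [[0.5284492738566395, 0.46320723750410386, -0.7114635760769538, 1.4168183978022666], [0.8488574489479873, -0.2749613384714726, 0.4514834368074777, -0.5108511418655546], [0.013505418390630856, -0.8425172505473068, -0.5385000336158774, 0.7014448305283087], [0.0, 0.0, 0.0, 1.0]] 496.77370160298153
top [[-0.014362082544966534, -0.9923830054938199, 0.12235072942988526, 0.4782242535322775], [-0.9998904820844603, 0.014691111283595496, 0.0017874803939001644, -0.011162260829720196], [-0.0035713333472434643, -0.12231165789206862, -0.9924853167285733, 1.53720847949949], [0.0, 0.0, 0.0, 1.0]] 516.0359214934113
wrist [[-0.22572803280687712, 0.9272925787436521, 0.2986223846467059, 0.071415151319153], [0.9741892938890993, 0.21440794830408733, 0.07060064713506675, -0.6766490469839391], [0.001440443333072505, 0.30685127523114447, -0.9517563869037207, 0.38412526244438266], [0.0, 0.0, 0.0, 1.0]] 411.30427073682677
{'clock': 0.15, 'joint_pos': array([-60.4394,  20.5812,   0.6445,  -0.0158, -70.1373, -16.5085]), 'qvel': array([-0.0169, -0.1113,  0.2814,  0.08  ,  0.0425, -0.0201]), 'tau': array([  0.0022, -58.3278,  29.3292,   7.0012,   0.0088,  -0.0001]), 'tool_pos': array([ 0.1523, -0.6572,  0.2258]), 'orientation': array([ 179.9249,   -0.0068, -166.9532]), 'force': array([ 0.4334, -0.201 , -0.8827]), 'moment': array([-0.0153, -0.0163, -0.0041]), 'gripper_force': 0.0, 'opening': 0.08753830002163705}
```

View pics/top0.png

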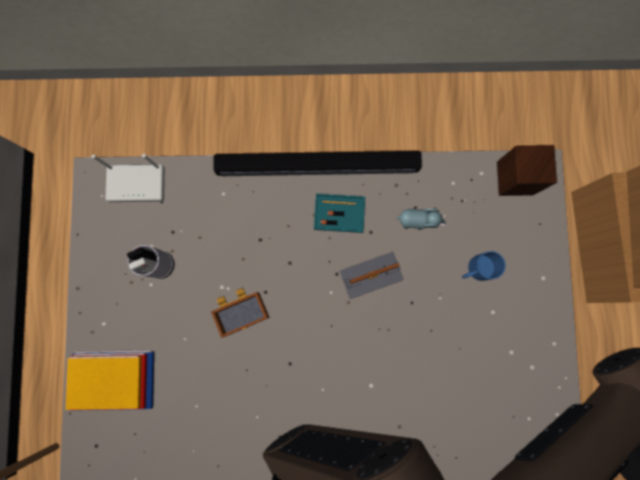

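View pics/scene0.png

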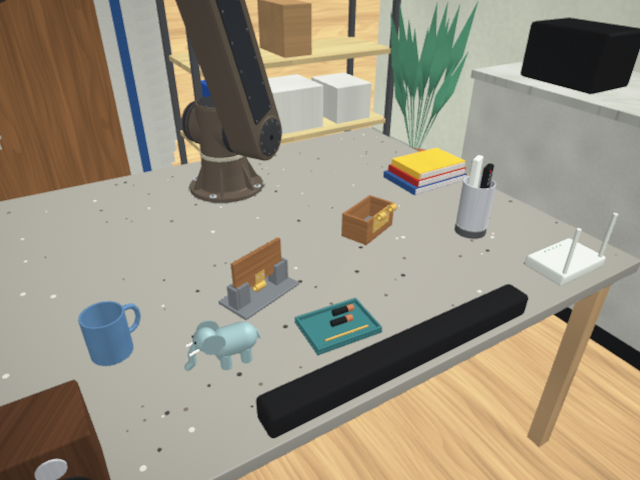

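The top view shows the lid in its stand at about (374,273) and the box at (240,313), with its knuckles at (223,300) and (241,293). The scene view shows the same two at (257,268) and (368,219). Next I enlarge both.

```bash
python3 - <<'E'
from h import *
a=crop('top0',200,250,220,100,3.6); b=crop('scene0',210,190,200,130,3)
b=b[:,:];a=cv2.resize(a,(792,360));
b1=crop('scene0',215,230,95,90,2.66*1); 
t=np.zeros((600,800,3),np.uint8); t[:360,:792]=a
c1=cv2.resize(cv2.imread('pics/scene0.png')[235:315,215:315],(300,240),interpolation=2); c2=cv2.resize(cv2.imread('pics/scene0.png')[190:250,330:410],(320,240),interpolation=2)
t[360:,:300]=c1;t[360:,310:630]=c2
cv2.imwrite('pics/z1.png',t)
for n,uv,z in [('lidA',(349,280),.119),('lidB',(399,265),.119),('k1',(223,300),.086),('k2',(241,293),.086)]: print(n,atz('top0',uv,z))
E
```

```text
lidA [ 0.55148143 -0.08389448  0.119     ]
lidB [ 0.5907285  -0.22239831  0.119     ]
k1 [0.50243077 0.26800544 0.086     ]
k2 [0.52120852 0.21771232 0.086     ]
```

View pics/z1.png

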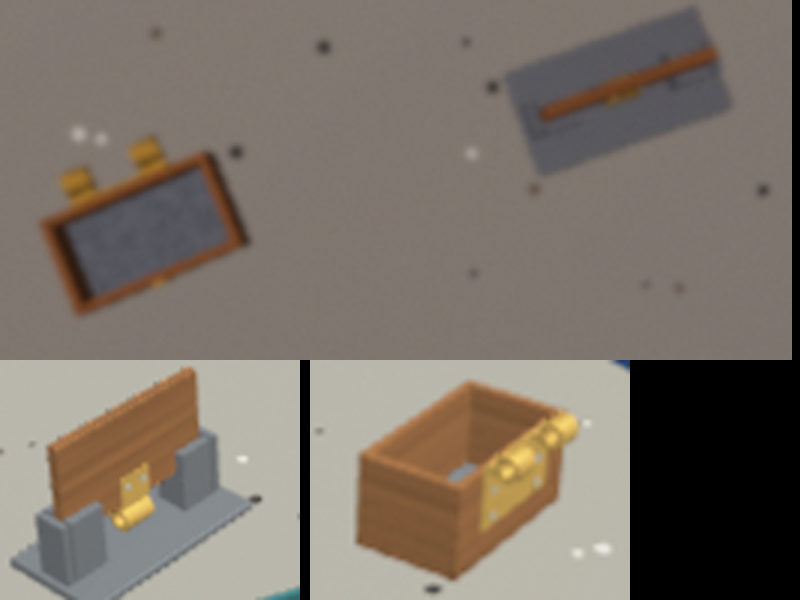

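```bash
cat >> h.py <<'E'
def go(p,yaw,roll=180,pitch=0):
    o=ctrl.get_obs(); Rt=R.from_euler('xyz',o['orientation'],degrees=True); Rg=R.from_euler('xyz',[roll,pitch,yaw],degrees=True)
    d=Rt.inv().apply(np.array(p)-o['tool_pos'])*100; r=(Rt.inv()*Rg).as_rotvec(degrees=True)
    print('t',round(o['clock'],2),'pos',o['tool_pos'].round(4),o['orientation'].round(2),'open',o['opening'],'F',o['force'].round(1),'row',d.round(2),r.round(2))
E
```

>>> {"op": "send_rows", "data": {"plan": [[[-52.2,39.7,-2.3,0,0,-92.7],[-52.2,39.7,-2.3,0,0,-92.7],[-52.2,39.7,-2.3,0,0,-92.7],[-52.2,39.7,-2.3,0,0,-92.7],[-52.2,39.7,-2.3,0,0,-92.7],[-52.2,39.7,-2.3,0,0,-92.7],[-52.2,39.7,-2.3,0,0,-92.7],[-52.2,39.7,-2.3,0,0,-92.7]]]}}

```text
clock: 0.82
tool_pos: [0.366, -0.3994, 0.2383]
orientation: [-180.0, 0.0, -109.3]
force: [1.5, -0.7, -0.2]
opening: 0.0874
gripper_force: 0.0
```

```bash
python3 -c "
from h import *
go([.571,-.153,.25],-74.3)"
```

```text
t 0.82 pos [ 0.366  -0.3994  0.2383] [-1.7999e+02  1.0000e-02 -1.0930e+02] open 0.08738306456987459 F [ 1.5 -0.7 -0.2] row [-30.03 -11.21  -1.16] [-1.0e-02  1.0e-02 -3.5e+01]
```

>>> {"op": "send_rows", "data": {"plan": [[[-30,-11.2,-1.2,0,0,-35],[-30,-11.2,-1.2,0,0,-35],[-30,-11.2,-1.2,0,0,-35],[-30,-11.2,-1.2,0,0,-35],[-30,-11.2,-1.2,0,0,-35],[-30,-11.2,-1.2,0,0,-35],[-30,-11.2,-1.2,0,0,-35],[-30,-11.2,-1.2,0,0,-35]]]}}

```text
clock: 1.48
tool_pos: [0.5733, -0.1535, 0.2502]
orientation: [-180.0, 0.0, -74.6]
force: [-0.0, -0.8, -0.3]
opening: 0.0877
gripper_force: 0.0
```

>>> {"op": "send_rows", "data": {"plan": [[[0,0,0,0,0,0],[0,0,0,0,0,0],[0,0,0,0,0,0]]]}}

```text
clock: 1.73
tool_pos: [0.5712, -0.1563, 0.2498]
orientation: [179.9, 0.0, -74.6]
force: [-0.3, -0.4, 0.7]
opening: 0.0878
gripper_force: 0.0
```

```bash
python3 -c "
from h import *
snap('wrist','w1');go([.571,-.153,.25],-74.3)"
```

```text
t 1.78 pos [ 0.571  -0.1568  0.25  ] [ 1.7997e+02  1.0000e-02 -7.4670e+01] open 0.08760311580113422 F [-0.4 -0.4  0.1] row [-0.36 -0.1   0.  ] [ 0.03  0.01 -0.37]
```

View pics/w1.png

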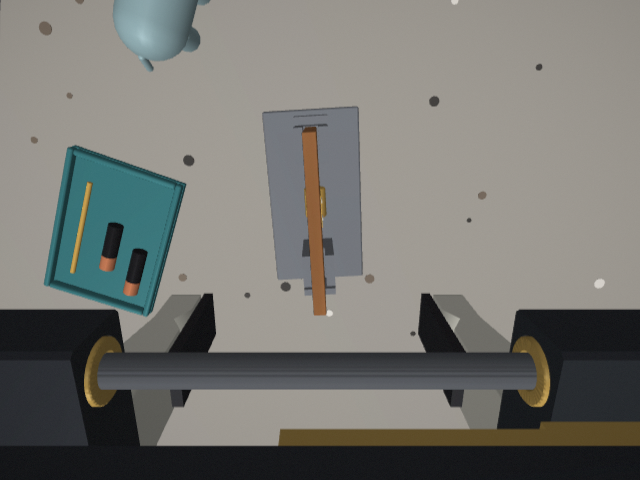

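The wrist view shows the lid's top edge running from (309,128) at its −y end to (319,314) at its +y end. It is turned about 3° from the tool. I take a second view from a shifted position.

>>> {"op": "send_rows", "data": {"plan": [[[3.5,5,0,0,0,0],[3.5,5,0,0,0,0],[3.5,5,0,0,0,0],[3.5,5,0,0,0,0],[3.5,5,0,0,0,0],[3.5,5,0,0,0,0],[3.5,5,0,0,0,0]]]}}

```text
clock: 2.37
tool_pos: [0.5328, -0.2032, 0.2502]
orientation: [-180.0, 0.0, -74.6]
force: [0.4, -0.0, -0.7]
opening: 0.088
gripper_force: 0.0
```

```bash
python3 -c "
from h import *
snap('wrist','w2');go([.571,-.153,.25],-74.3)
a=crop('w1',260,100,100,225,2.6);
im=cv2.imread('pics/w2.png'); hsv=cv2.cvtColor(im,cv2.COLOR_BGR2HSV)
for n in ['w1','w2']:
    im=cv2.imread(f'pics/{n}.png');hsv=cv2.cvtColor(im,cv2.COLOR_BGR2HSV)
    m=cv2.inRange(hsv,(5,110,60),(17,255,255)); m[330:]=0
    k,l,s,c=cv2.connectedComponentsWithStats(m)
    i=1+np.argmax(s[1:,4]); print(n,s[i],c[i]); x,y,w,h,_=s[i]
    for v in range(y,y+h,12): u=np.where(l[v]==i)[0]; print(v,u.min(),u.max(),end=' | ')
    print()
x,y,w,h,_=s[i]
x0=max(0,x-35);b=crop('w2',x0,y-15,110,225,2.6)
print('crop2 origin',x0,y-15)
hh=min(a.shape[0],b.shape[0]);cv2.imwrite('pics/z2.png',np.hstack([a[:hh],b[:hh]]))
"
```

```text
t 2.42 pos [ 0.5328 -0.2031  0.2501] [179.99   0.   -74.63] open 0.0875528785659364 F [ 0.4 -0.4  0.5] row [-3.82 -5.01  0.01] [ 0.01  0.   -0.33]
w1 [ 302  127   24  188 2508] [313.99760766 218.64593301]
127 312 315 | 139 302 316 | 151 303 316 | 163 304 317 | 175 305 318 | 187 306 319 | 199 306 319 | 211 307 320 | 223 308 321 | 235 309 321 | 247 310 322 | 259 310 322 | 271 311 323 | 283 312 324 | 295 313 324 | 307 314 325 | 
w2 [ 233  168   41  162 4043] [253.89784813 248.88350235]
168 254 259 | 180 238 259 | 192 234 260 | 204 236 262 | 216 237 264 | 228 239 266 | 240 240 263 | 252 241 264 | 264 243 269 | 276 244 271 | 288 246 271 | 300 247 271 | 312 249 272 | 324 250 270 | 
crop2 origin 198 153
```

View pics/z2.png

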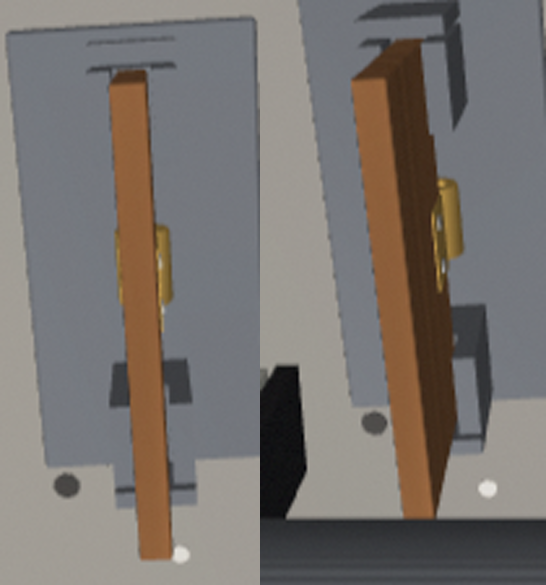

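The crops give the far corners of the lid's top face as (302.3,132.3) and (316.5,131.9) in w1, and (233.8,183.8) and (246.8,182.6) in w2. The near corners in w1 are (313.8,315) and (326.2,314.6).

```bash
python3 -c "
from h import *
np.set_printoptions(precision=4,suppress=True)
fl,e=tri([('w1',(302.3,132.3)),('w2',(233.8,183.8))]);print(fl,e)
fr,e=tri([('w1',(316.5,131.9)),('w2',(246.8,182.6))]);print(fr,e)
z=(fl+fr)[2]/2
for z in (z,.119):
  P=[atz('w1',q,z) for q in [(302.3,132.3),(316.5,131.9),(313.8,315),(326.2,314.6)]]
  d=(P[2]+P[3]-P[0]-P[1])/2
  c=sum(P)/4; print(z,'c',c,'len',np.linalg.norm(d),'thick',np.linalg.norm(P[1]-P[0]),np.linalg.norm(P[3]-P[2]),'yaw y-axis',np.degrees(np.arctan2(d[1],d[0]))-90)
# top cam check
A=[atz('top0',(200+u/3.6,250+v/3.6),.119) for u,v in [(541,115),(716,55)]];print(A,sum(A)/2)
print(proj('w2',P[2]),proj('w2',P[3]))
"
```

```text
[ 0.5989 -0.2196  0.1179] [np.float64(0.2035000350630948), np.float64(0.20350003506305467)]
[ 0.5899 -0.2227  0.1179] [np.float64(0.15711179849761261), np.float64(0.15711179849765192)]
0.11792569174926458 c [ 0.5723 -0.1551  0.1179] len 0.13936925395820365 thick 0.00970421408456599 0.009762735759596608 yaw y-axis 18.502183515335375
0.119 c [ 0.5724 -0.1554  0.119 ] len 0.13885337667265027 thick 0.009668293797428075 0.009726598853642125 yaw y-axis 18.502183515335403
[array([ 0.5461, -0.0873,  0.119 ]), array([ 0.59  , -0.2221,  0.119 ])] [ 0.568  -0.1547  0.119 ]
[253.1824 353.5748] [265.147  353.2024]
```

```bash
python3 -c "
from h import *
go([.53,.235,.25],-69.5)"
```

```text
t 2.42 pos [ 0.5328 -0.2031  0.2501] [179.99   0.   -74.63] open 0.0875528785659364 F [ 0.4 -0.4  0.5] row [-4.232e+01 -1.134e+01  2.000e-02] [ 0.01  0.01 -5.13]
```

>>> {"op": "send_rows", "data": {"plan": [[[-42.3,-11.3,0,0,0,-5],[-42.3,-11.3,0,0,0,-5],[-42.3,-11.3,0,0,0,-5],[-42.3,-11.3,0,0,0,-5],[-42.3,-11.3,0,0,0,-5],[-42.3,-11.3,0,0,0,-5],[-42.3,-11.3,0,0,0,-5],[-42.3,-11.3,0,0,0,-5]]]}}

```text
clock: 3.08
tool_pos: [0.5299, 0.1326, 0.2505]
orientation: [-180.0, 0.0, -69.6]
force: [1.4, 0.1, -0.7]
opening: 0.0869
gripper_force: 0.0
```

```bash
python3 -c "
from h import *
go([.53,.235,.25],-69.5)"
```

```text
t 3.08 pos [0.5299 0.1326 0.2505] [-179.97    0.    -69.6 ] open 0.08686603899570812 F [ 1.4  0.1 -0.7] row [-9.6  -3.58  0.05] [-0.03  0.   -0.1 ]
```

>>> {"op": "send_rows", "data": {"plan": [[[-7,-2.5,0,0,0,0],[-7,-2.5,0,0,0,0],[-7,-2.5,0,0,0,0],[-7,-2.5,0,0,0,0],[-7,-2.5,0,0,0,0],[-7,-2.5,0,0,0,0],[-7,-2.5,0,0,0,0],[-7,-2.5,0,0,0,0]]]}}

```text
clock: 3.75
tool_pos: [0.5296, 0.2034, 0.2505]
orientation: [-180.0, 0.0, -69.7]
force: [-0.4, 0.0, -0.1]
opening: 0.0877
gripper_force: 0.0
```

```bash
python3 -c "
from h import *
snap('wrist','b1');go([.53,.235,.25],-69.5)"
```

```text
t 3.8 pos [0.5296 0.2034 0.2505] [-1.7998e+02  1.0000e-02 -6.9730e+01] open 0.0875940478159977 F [-0.5 -0.4 -0.6] row [-2.95 -1.13  0.05] [-0.02  0.01 -0.23]
```

>>> {"op": "send_rows", "data": {"plan": [[[3,-7,0,0,0,0],[3,-7,0,0,0,0],[3,-7,0,0,0,0],[3,-7,0,0,0,0],[3,-7,0,0,0,0],[3,-7,0,0,0,0],[3,-7,0,0,0,0]]]}}

```text
clock: 4.38
tool_pos: [0.6049, 0.2005, 0.2509]
orientation: [-180.0, 0.0, -69.6]
force: [0.1, 0.7, 0.4]
opening: 0.0879
gripper_force: 0.0
```

```bash
python3 -c "
from h import *
snap('wrist','b2');go([.53,.235,.25],-69.5)
cv2.imwrite('pics/z3.png',np.hstack([cv2.resize(cv2.imread(f'pics/b{i}.png')[60:360,100:500],None,fx=1,fy=1) for i in (1,2)]))
"
```

```text
t 4.43 pos [0.6049 0.2006 0.251 ] [-1.7995e+02  2.0000e-02 -6.9620e+01] open 0.0876714703818352 F [-0.8 -0.7  0.1] row [-5.83  5.82  0.09] [-0.05  0.02 -0.12]
```

View pics/z3.png

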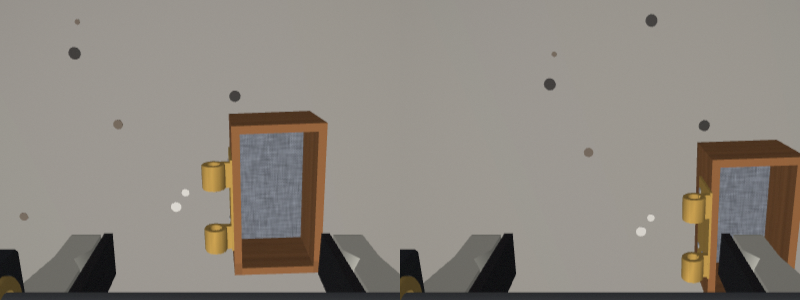

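The box's knuckles are near (313,236) and (315,298) in b1, and near (394,268) and (393,327) in b2. I enlarge these.

```bash
python3 -c "
from h import *
cv2.imwrite('pics/z4.png',np.hstack([crop('b1',285,205,75,115,5),crop('b2',365,238,75,115,5)]))
"
```

```text
(no output)
```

View pics/z4.png

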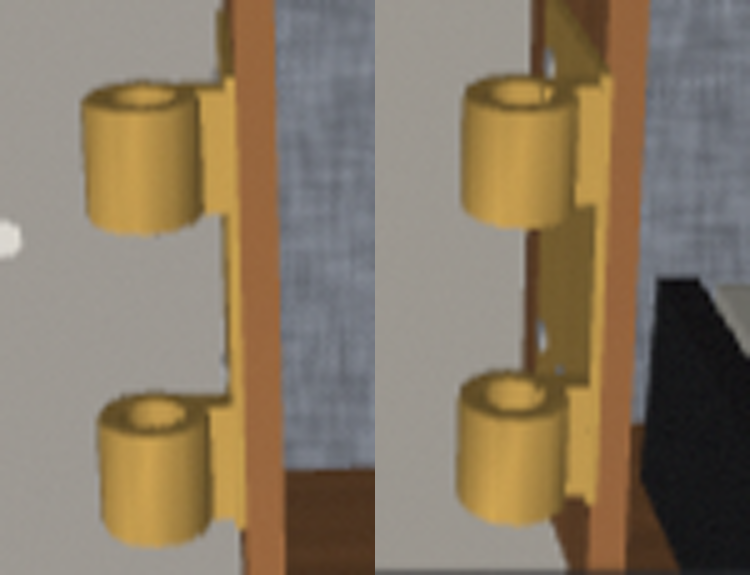

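The bore centres on the −y faces are (141,97) and (157,414) in the left crop, and (146,94) and (140,394) in the right crop.

```bash
python3 -c "
from h import *
np.set_printoptions(precision=4,suppress=True)
f=lambda u,v,o:(o[0]+(u+.5)/5-.5,o[1]+(v+.5)/5-.5)
o1=(285,205);o2=(365,238)
P1,e1=tri([('b1',f(141,97,o1)),('b2',f(146,94,o2))]);P2,e2=tri([('b1',f(157,414,o1)),('b2',f(140,394,o2))])
print(P1,e1,P2,e2); d=P2-P1; print('len',np.linalg.norm(d),'yaw',np.degrees(np.arctan2(d[1],d[0]))-90); H=P1+d*40/58; print('H tri',H)
# constrained z=.076
Q=[atz('b1',f(141,97,o1),.076),atz('b1',f(157,414,o1),.076),atz('b2',f(146,94,o2),.076),atz('b2',f(140,394,o2),.076)]
for a,b in (Q[:2],Q[2:]): d=b-a; print('z76',a+d*40/58,np.linalg.norm(d),np.degrees(np.arctan2(d[1],d[0]))-90)
for n,o in (('b1',o1),('b2',o2)):
  for y in (-40,-18,18,40):
    u=(P2-P1)/np.linalg.norm(P2-P1); x=np.array([u[1],-u[0],0])
    print(n,y,[((proj(n,H+u*y/1e3+x*s/1e3)-np.array(o)+.5)*5-.5).round(0) for s in (-10,10)])
"
```

```text
[0.5302 0.2122 0.0763] [np.float64(0.04442021532307424), np.float64(0.04442021532309248)] [0.5073 0.2663 0.0745] [np.float64(0.019159392987691228), np.float64(0.01915939298782728)]
len 0.058766525886527844 yaw 22.88404363372949
H tri [0.5144 0.2495 0.075 ]
z76 [0.5146 0.2491 0.076 ] 0.058043939972024325 22.89837460004935
z76 [0.5148 0.2491 0.076 ] 0.057750306529497565 22.58459833666835
b1 -40 [array([201.,  98.]), array([ 82., 103.])]
b1 -18 [array([206., 220.]), array([ 89., 225.])]
b1 18 [array([213., 410.]), array([101., 415.])]
b1 40 [array([218., 520.]), array([107., 525.])]
b2 -40 [array([204.,  94.]), array([88., 99.])]
b2 -18 [array([201., 210.]), array([ 87., 215.])]
b2 18 [array([195., 391.]), array([ 85., 395.])]
b2 40 [array([192., 495.]), array([ 84., 499.])]
```

The hinge gap comes out at (0.5147, 0.2492, 0.0755) with yaw 22.8°, and the heights and lengths match the given sizes. I go back to the lid to grasp it.

```bash
python3 -c "
from h import *
go([.5723,-.1552,.17],-71.5)"
```

```text
t 4.43 pos [0.6049 0.2006 0.251 ] [-1.7995e+02  2.0000e-02 -6.9620e+01] open 0.0876714703818352 F [-0.8 -0.7  0.1] row [32.22 15.45  8.07] [-0.05  0.02  1.88]
```

>>> {"op": "send_rows", "data": {"plan": [[[32.2,15.4,8.1,0,0,1.9],[32.2,15.4,8.1,0,0,1.9],[32.2,15.4,8.1,0,0,1.9],[32.2,15.4,8.1,0,0,1.9],[32.2,15.4,8.1,0,0,1.9],[32.2,15.4,8.1,0,0,1.9],[32.2,15.4,8.1,0,0,1.9],[32.2,15.4,8.1,0,0,1.9]]]}}

```text
clock: 5.1
tool_pos: [0.5753, -0.1246, 0.177]
orientation: [-179.9, -0.0, -71.5]
force: [1.1, 0.5, 0.1]
opening: 0.0879
gripper_force: 0.0
```

>>> {"op": "send_rows", "data": {"plan": [[[0,0,0,0,0,0],[0,0,0,0,0,0],[0,0,0,0,0,0]]]}}

```text
clock: 5.35
tool_pos: [0.5759, -0.1232, 0.1771]
orientation: [-179.9, -0.0, -71.6]
force: [0.3, 0.1, 0.2]
opening: 0.0879
gripper_force: 0.0
```

```bash
python3 -c "
from h import *
go([.5723,-.1552,.13],-71.5)"
```

```text
t 5.35 pos [ 0.5759 -0.1232  0.1771] [-1.7994e+02 -1.0000e-02 -7.1590e+01] open 0.08791684243508095 F [0.3 0.1 0.2] row [2.92 1.36 4.71] [-0.06 -0.01 -0.09]
```

>>> {"op": "send_rows", "data": {"plan": [[[2.9,1.35,2,0,0,-0.1],[2.9,1.35,4,0,0,-0.1],[2.9,1.35,6,0,0,-0.1],[2.9,1.35,7.5,0,0,-0.1],[2.9,1.35,8.5,0,0,-0.1],[2.9,1.35,9.3,0,0,-0.1],[2.9,1.35,9.5,0,0,-0.1],[2.9,1.35,9.5,0,0,-0.1]]]}}

```text
clock: 6.02
tool_pos: [0.5726, -0.1543, 0.0816]
orientation: [180.0, -0.0, -71.4]
force: [-0.0, -0.0, -0.2]
opening: 0.0873
gripper_force: 0.0
```

```bash
python3 -c "
from h import *
go([.5723,-.1552,.082],-71.5)"
```

```text
t 6.02 pos [ 0.5726 -0.1543  0.0816] [180.    -0.   -71.39] open 0.08730979024666306 F [-0.  -0.  -0.2] row [ 0.08  0.06 -0.04] [ 0.   -0.    0.11]
```

>>> {"op": "send_rows", "data": {"plan": [[[0.1,0.05,0,0,0,0],[0.1,0.05,0,0,0,0],[0.1,0.05,0,0,0,0],[0.1,0.05,0,0,0,0],[0.1,0.05,0,0,0,0],[0.1,0.05,0,0,0,0],[0.1,0.05,0,0,0,0],[0.1,0.05,0,0,0,0]]], "fingers": 0}}

```text
clock: 6.68
tool_pos: [0.5722, -0.1561, 0.0815]
orientation: [-180.0, 0.0, -71.5]
force: [0.0, -1.1, 0.0]
opening: 0.0395
gripper_force: 0.0
```

>>> {"op": "send_rows", "data": {"plan": [[[0,0,0,0,0,0],[0,0,0,0,0,0],[0,0,0,0,0,0]]]}}

```text
clock: 6.93
tool_pos: [0.5721, -0.1561, 0.0815]
orientation: [180.0, -0.0, -71.4]
force: [-1.0, 0.6, -0.1]
opening: 0.02
gripper_force: 0.0
```

```bash
python3 -c "
from h import *
go([.5723,-.1552,.082],-71.5)"
```

```text
t 6.93 pos [ 0.5721 -0.1561  0.0815] [180.    -0.   -71.45] open 0.0200498083999589 F [-1.   0.6 -0.1] row [-0.08 -0.04 -0.05] [ 0.   -0.    0.05]
```

>>> {"op": "send_rows", "data": {"plan": [[[0,0,0,0,0,0],[0,0,0,0,0,0],[0,0,0,0,0,0],[0,0,0,0,0,0],[0,0,0,0,0,0]]]}}

```text
clock: 7.35
tool_pos: [0.5722, -0.1561, 0.0814]
orientation: [180.0, 0.0, -71.5]
force: [0.3, 0.2, -0.2]
opening: 0.0096
gripper_force: 30.0
```

>>> {"op": "send_rows", "data": {"plan": [[[0,0,-0.5,0,0,0],[0,0,-1.5,0,0,0],[0,0,-3,0,0,0],[0,0,-5,0,0,0],[0,0,-7,0,0,0],[0,0,-9,0,0,0],[0,0,-10.5,0,0,0],[0,0,-11,0,0,0]]]}}

```text
clock: 8.02
tool_pos: [0.5734, -0.1563, 0.1952]
orientation: [-179.8, -0.1, -71.4]
force: [0.7, -0.5, -1.4]
opening: 0.0098
gripper_force: 30.0
```

```bash
python3 -c "
from h import *
snap('wrist','g1')
go([.5147,.2492,.19],-67.2)"
```

```text
t 8.07 pos [ 0.5733 -0.1562  0.1947] [-1.7976e+02 -1.0000e-01 -7.1440e+01] open 0.009722042596543154 F [ 0.6 -0.1 -0.5] row [-40.3   -7.35   0.43] [-0.23 -0.1  -4.24]
```

View pics/g1.png

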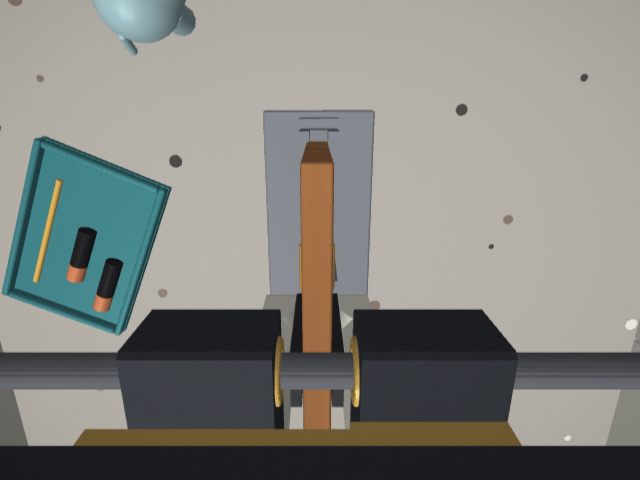

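The lid is held upright and clear of the stand. Its top −y corners are near (302,162) and (333,162). I check its offset in the hand.

```bash
python3 -c "
from h import *
np.set_printoptions(precision=4,suppress=True)
g=cv2.cvtColor(cv2.imread('pics/g1.png'),cv2.COLOR_BGR2GRAY).astype(float)
print(g[140:172,317].round()); 
hsv=cv2.cvtColor(cv2.imread('pics/g1.png'),cv2.COLOR_BGR2HSV);m=cv2.inRange(hsv,(5,110,60),(17,255,255))
for v in (142,152,166,180,200,220): u=np.where(m[v,280:350])[0]+280; print(v,u.min(),u.max())
o=ctrl.get_obs();Rt=R.from_euler('xyz',o['orientation'],degrees=True)
for uv in [(302,163),(333.5,163),(317.5,163)]:
  for z in (.2317,.2327): print(Rt.inv().apply(atz('g1',uv,o['tool_pos'][2]+z-.1947)-o['tool_pos']))
print('expected', Rt.inv().apply([.5723-.5721,-.1552+.1561,0]))
"
```

```text
[130. 104.  68.  68.  67.  68.  67.  65.  65.  63.  66.  70.  66.  65.
  62.  67.  65.  65.  66.  65.  67.  70.  81.  96. 112. 123. 125. 123.
 124. 125. 124. 124.]
142 308 325
152 304 329
166 300 333
180 301 333
200 301 332
220 301 332
[ 0.069  -0.0047 -0.0369]
[ 0.0691 -0.0046 -0.0379]
[ 0.069   0.0046 -0.0369]
[ 0.0691  0.0045 -0.0379]
[ 0.069  -0.0001 -0.0369]
[ 0.0691 -0.0001 -0.0379]
expected [-0.0008 -0.0005  0.    ]
```

>>> {"op": "send_rows", "data": {"plan": [[[-3,-0.5,0,0,0,-0.4],[-7,-1.3,0,0,0,-0.8],[-11,-2,0,0,0,-1.2],[-15,-2.7,0,0,0,-1.6],[-19,-3.5,0,0,0,-2],[-23,-4.2,0,0,0,-2.4],[-26.5,-4.8,0,0,0,-2.8],[-29,-5.3,0,0,0,-3]]]}}

```text
clock: 8.73
tool_pos: [0.5289, 0.1382, 0.1908]
orientation: [179.9, 0.0, -68.4]
force: [0.4, -0.1, -2.3]
opening: 0.0097
gripper_force: 30.0
```

>>> {"op": "send_rows", "data": {"plan": [[[0,0,0,0,0,0],[0,0,0,0,0,0]]]}}

```text
clock: 8.9
tool_pos: [0.5293, 0.1369, 0.1906]
orientation: [179.9, -0.0, -68.3]
force: [0.5, -0.7, -1.7]
opening: 0.0096
gripper_force: 30.0
```

```bash
python3 -c "
from h import *
go([.515,.2484,.195],-67.2)"
```

```text
t 8.9 pos [0.5293 0.1369 0.1906] [179.91  -0.   -68.3 ] open 0.009592398919983843 F [ 0.5 -0.7 -1.7] row [-10.89  -2.79  -0.44] [ 0.09 -0.   -1.1 ]
```

>>> {"op": "send_rows", "data": {"plan": [[[-2.5,-0.7,0,0,0,-0.3],[-5.5,-1.4,0,0,0,-0.6],[-8.5,-2.2,0,0,0,-0.9],[-10.3,-2.6,0,0,0,-1.1],[-10.9,-2.8,0,0,0,-1.1],[-10.9,-2.8,0,0,0,-1.1],[-10.9,-2.8,0,0,0,-1.1],[-10.9,-2.8,0,0,0,-1.1]]]}}

```text
clock: 9.57
tool_pos: [0.5162, 0.2459, 0.1912]
orientation: [180.0, -0.0, -67.4]
force: [0.1, -0.0, -0.1]
opening: 0.0097
gripper_force: 30.0
```

```bash
python3 -c "
from h import *
snap('wrist','c1');snap('scene','sc1');go([.515,.2484,.1335],-67.2)
cv2.imwrite('pics/z5.png',np.hstack([crop('c1',210,130,200,200,2), cv2.resize(cv2.imread('pics/sc1.png')[140:270,310:440],(400,400),interpolation=2)]))"
```

```text
t 9.67 pos [0.5163 0.2461 0.1915] [ 1.7999e+02 -1.0000e-02 -6.7430e+01] open 0.009905429658169783 F [-1.1 -0.3 -1.1] row [-0.27  0.03  5.8 ] [ 0.01 -0.01 -0.23]
```

View pics/z5.png

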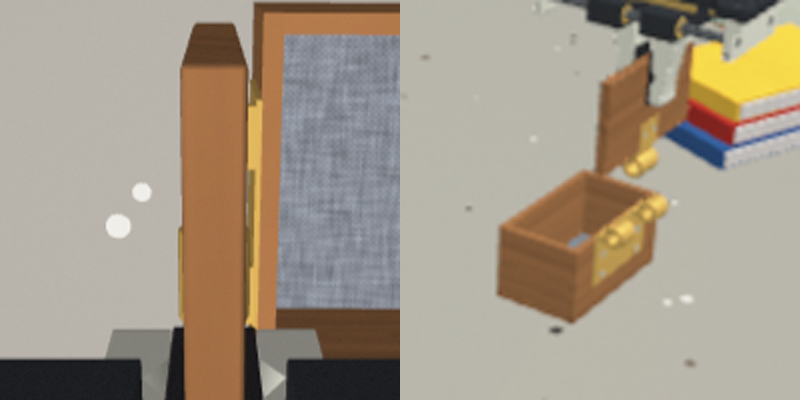

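The wrist crop shows the lid over the back of the box and parallel to it. The scene crop shows its knuckle above the gap. I descend partway.

>>> {"op": "send_rows", "data": {"plan": [[[-0.15,0,0,0,0,-0.2],[-0.27,0.02,0.5,0,0,-0.2],[-0.27,0.02,1.2,0,0,-0.2],[-0.27,0.02,2.0,0,0,-0.2],[-0.27,0.02,2.7,0,0,-0.2],[-0.27,0.02,3.2,0,0,-0.2],[-0.27,0.02,3.4,0,0,-0.2],[-0.27,0.02,3.4,0,0,-0.2]]]}}

```text
clock: 10.33
tool_pos: [0.5147, 0.2495, 0.1566]
orientation: [179.9, -0.0, -67.2]
force: [0.3, 0.3, -1.3]
opening: 0.0095
gripper_force: 30.0
```

>>> {"op": "send_rows", "data": {"plan": [[[0,0,0,0,0,0],[0,0,0,0,0,0]]]}}

```text
clock: 10.5
tool_pos: [0.5152, 0.25, 0.1578]
orientation: [-180.0, 0.0, -67.1]
force: [-0.3, 0.3, -1.9]
opening: 0.01
gripper_force: 30.0
```

```bash
python3 -c "
from h import *
go([.515,.2484,.1335],-67.2)"
```

```text
t 10.5 pos [0.5152 0.25   0.1578] [-179.97    0.    -67.14] open 0.009957936115263487 F [-0.3  0.3 -1.9] row [0.14 0.08 2.43] [-0.03  0.    0.06]
```

```bash
cat >> h.py <<'E'
def avg(n=10):
    P=[]
    for i in range(n): s=ctrl.snapshot('wrist'); o=ctrl.get_obs(); P.append(np.r_[o['tool_pos']*1000,o['orientation'][2],o['force']])
    P=np.array(P); print('mean',P.mean(0).round(2),'std',P.std(0).round(2)); return P.mean(0)
E
python3 -c "
from h import *
m=avg()
go([.515,.2484,.1335],-67.2)"
```

```text
mean [ 5.1505e+02  2.4987e+02  1.5772e+02 -6.7150e+01 -3.0000e-02 -2.4000e-01
 -1.7400e+00] std [0.08 0.07 0.12 0.   0.28 0.5  0.48]
t 11.0 pos [0.515  0.2498 0.1575] [-180.      0.    -67.15] open 0.00962476174879089 F [-0.   0.1 -1.8] row [0.13 0.05 2.4 ] [-0.    0.    0.05]
```

>>> {"op": "send_rows", "data": {"plan": [[[0.13,0.05,0,0,0,0],[0.13,0.05,0.3,0,0,0],[0.13,0.05,0.6,0,0,0],[0.13,0.05,1.0,0,0,0],[0.13,0.05,1.4,0,0,0],[0.13,0.05,1.7,0,0,0],[0.13,0.05,1.9,0,0,0],[0.13,0.05,1.9,0,0,0]]]}}

```text
clock: 11.67
tool_pos: [0.5147, 0.2482, 0.1377]
orientation: [179.9, -0.0, -67.2]
force: [-0.6, 0.0, -1.5]
opening: 0.01
gripper_force: 30.0
```

```bash
python3 -c "
from h import *
m=avg()
go([.515,.2484,.1335],-67.2)"
```

```text
mean [ 5.1506e+02  2.4844e+02  1.3857e+02 -6.7150e+01 -1.2000e-01  3.1000e-01
 -1.6900e+00] std [0.07 0.07 0.17 0.   0.45 0.4  0.52]
t 12.17 pos [0.515  0.2484 0.1386] [-179.99    0.    -67.15] open 0.009979964222144927 F [-0.2 -0.1 -2.1] row [0.   0.   0.51] [-0.01  0.    0.05]
```

>>> {"op": "send_rows", "data": {"plan": [[[0,0,0.2,0,0,0],[0,0,0.4,0,0,0],[0,0,0.5,0,0,0],[0,0,0.5,0,0,0],[0,0,0.5,0,0,0]]]}}

```text
clock: 12.58
tool_pos: [0.5149, 0.2483, 0.1333]
orientation: [180.0, -0.0, -67.2]
force: [0.3, -0.4, -1.9]
opening: 0.0096
gripper_force: 30.0
```

```bash
python3 -c "
from h import *
m=avg();snap('wrist','f1');snap('scene','fs')
go([.515,.2484,.1335],-67.2)
cv2.imwrite('pics/z6.png',np.hstack([crop('f1',210,130,200,220,2),crop('fs',340,160,80,88,5)]))"
```

```text
mean [ 5.1503e+02  2.4841e+02  1.3352e+02 -6.7150e+01  2.5000e-01  2.5000e-01
 -1.6000e+00] std [0.02 0.02 0.04 0.   0.16 0.43 0.52]
t 13.18 pos [0.515  0.2484 0.1335] [-180.      0.    -67.15] open 0.009672564693854184 F [ 0.4 -1.2 -1.9] row [ 0. -0. -0.] [-0.    0.    0.05]
```

View pics/z6.png

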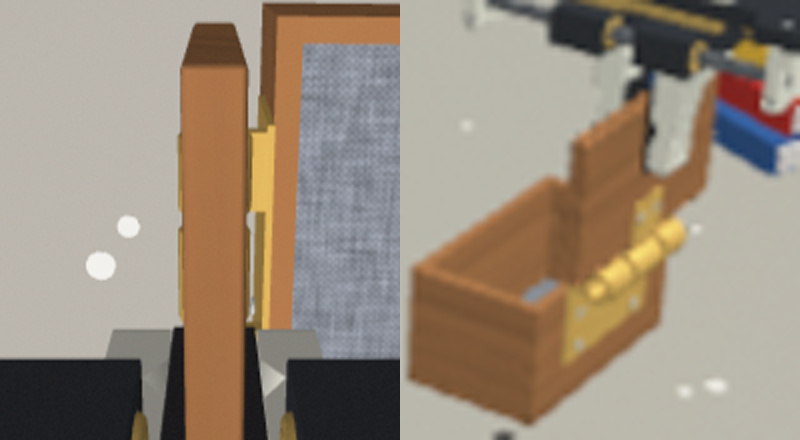

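The final crops show the three knuckles in one line, with the lid unmoved in the hand since the lift. The force reads only the lid's weight, about 1.7 N, so I hand the job in.

```bash
python3 -c "
from plant import ctrl
print(ctrl.close_job())"
```

```text
the job is handed in; nothing more can be done
None
```

I handed the job in with the lid held upright in the gripper, its knuckle between the box's two and the bores in line by my measurements; the wrist force showed no load beyond the lid's own weight, and no verdict came back.

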